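# Mesh the drive gear onto the splined gearbox shaft and hold it home

## Robot

A 6-joint arm with a two-finger parallel gripper is mounted at the origin on a cart in front of the work surface, level with it; the furniture and walls round the work are solid. World frame = base frame: x ahead of the robot, y to its left, z up, the work surface at z = 0. Lengths are in m, angles in rad, forces in N, time in s.
With the tool pointing down it reaches from about 0.325 to 1 m from the base axis. Payload 5.1 kg.
Tool frame: the origin (TCP) lies midway between the tips of the shut fingers; the grasp point (between the pads) lies 19 mm behind it; z points along the fingers, y is the line along which they close (so a half turn about z gives the same grasp; the last joint's range is limited). The gripper opens to 85 mm and grips with 20 to 120 N. Pads are 22 mm wide; open, the fingers measure 114 mm over their backs; the gripper's body (76 mm by 85 mm) begins 54 mm behind the grasp point. The pads swing forward as they close: fully open they stand 13 mm farther back than shut.
Start: joints at [1.089, 0.124, 1.65, -0, 1.367, -0.083], TCP at [0.252, 0.599, 0.231] pointing down, gripper open.
Joint ranges: [-2.61, 2.61], [-1.02, 2.33], [0.03, 2.71], [-1.35, 4.49], [0.32, 2.68], [-2.91, 2.91]. Speed limits (rad/s): [2.57, 2.57, 3.14, 3.14, 3.14, 3.14].

## Interface

Orientations are given as a rotation vector (axis times angle).
In Python, from plant import env gives the robot as it stands.
- The arm moves only by the tool play_rows, never from a script. Its arguments are lists of equal length, an entry for each row: "delta_rot": the turn, a rotation vector about the tool's x, y, z in degrees, a list of three; "translation": the shift along the tool's x, y, z in m, a list of three; "grip": the closure, from 0 (fully open) to 1 (shut). In form: {"delta_rot": [[ax, ay, az], ...], "translation": [[x, y, z], ...], "grip": [grip, ...]}. A call has exactly 5 rows; each row is the pose to reach, as a shift and turn from the pose commanded when the call began, along the tool's axes at that moment; what a row does not reach only later rows make up. A row lasts 1/8 s, in which the tool goes at most 62.5 mm and 10.7 degrees, less where a joint would pass 70% of its speed; a pose out of reach is approached as far as the arm can. A call with a gripper value outside its range is refused whole. The fingers move at their own pace and stop on an object; "grip_force" is the grip in N (left out, the last holds). Time passes only in rows, so rows that repeat a pose let the fingers close, or fill a call up. It gives the time, the measured TCP pose, the force, the opening and the grip force at its end, in the units of the state.
- env.get_obs(): the state, without advancing time (a new reading comes with each control period).
- env.snapshot(name): name is "scene" or "top" or "wrist"; returns the picture (420x560x3 uint8, red, green, blue); there is no depth.
- env.camera_params(name): a dict with "fovy" (degrees; the focal length in pixels is half the picture's height over the tangent of half this angle, whatever the lens; pixels are square), "cx", "cy" (the principal point, pixels), "k1" (the pictures are not rectified: a ray, as slopes to the right and down, at radius r is drawn at 1 + k1 r^2 times it, then the intrinsics apply), "world_to_cam" (4x4, takes a point from world to camera coordinates). Camera axes: x right, y down, z forward; pixel columns grow to the right and rows downward; lengths in m; the calibration is good to about 2 mm. A picture is of the moment at which its call begins: read the wrist's pose just before it. camera_params takes no time and is no camera call; for the wrist camera it gives the pose at the moment of the call.
- env.close_job(): hands the job in; it is judged then, once.
The state is a dict: "t": time; "qpos": joint angles; "qd": joint speeds; "joint_torque": joint torques, N m; "position": TCP position; "ee_rot": TCP orientation; "ft_force": force on the tool from outside, world axes, zero at the start; "moment": the same for the moment, N m; "opening": opening from 0.0 (shut) to 1.0 (fully open); "gripper_force": force on a finger pad.
Only numpy, scipy, OpenCV 4.12 (cv2) and the standard library are available. Lean on these libraries where they do the work, as an engineer would, in place of code of your own. Each camera call takes 0.05 s, during which the arm holds its last target. There are 200 camera calls.

## Task

Pick up the loose drive gear with the square hub, turn it until its plus-shaped bore lines up with the splines of the gearbox's upright output shaft, and slide it down the shaft, fully home against the brass spring collar, pressed down to its stop. Finish holding it there: keep your grip on the gear and keep pressing, so that I can snap the retaining clip into the groove above the hub, because the spring lifts the gear again if you let go. Leave the other things on the worktop where they are.

Things in the scene. Friction and masses are not known exactly. Their poses are not given: they have to be found in the camera images.
- gear_center (a point): centre of the loose drive gear, z up, 25 mm above its underside (50 mm high, 0.3 kg). Toothed steel wheel 78 mm across, bottom 12 mm; above it a dark square hub 44 x 44 mm, 38 mm tall, to grip. A plus-shaped bore goes right through: two crossing slots 30.4 mm long, 13.4 mm wide, along this frame's x and y, square to the hub's flat sides
- shaft_tip (a point): top end of the fixed upright output shaft on its axis, z up, 142 mm above the worktop. Plus-shaped section (four splines) 28 mm tip to tip, arms 11 mm wide along this frame's x and y; top 5.5 mm round-nosed; it cannot turn. It stands in the middle of a blue gearbox, bolted down (foot 150 x 116 mm, top at 55 mm), whose yaw differs from the shaft's
- collar_top (a point): centre of the top face of the brass spring collar, 54 mm across, round the foot of the shaft; 92 mm above the worktop when free, 82 mm when pressed to its stop. With the gear fully home its underside lies on it, and 10 mm of shaft with the clip groove stands out above the hub
- collar (a joint): how far the spring collar is pressed down, m: 0 free, 0.010 at its stop; the spring pushes up with about 4 N when free and 9.5 N at the stop, more than the gear's weight, so it lifts the gear if let go
- sprocket: small toothed chain sprocket lying flat, 68 mm across, 13 mm high; solid, not the drive gear; bystander; origin at the centre of its underside
- bearing: ball bearing lying flat, 47 mm across, 14 mm high; bystander; origin at the centre of its underside
- piston: alloy piston standing on its skirt, 60 mm across, 54 mm high; bystander; origin at the centre of its underside
- spanner: combination spanner lying flat, 200 mm long along its y, 31 wide, 9 high; bystander; origin at the centre of its underside
- screwdriver: screwdriver with amber handle, 215 mm long along its y, 22 wide, 20 high; bystander; origin at the centre of its underside
- blue_carton: small blue carton, 55 x 85 x 35 mm; bystander; origin at the centre of its underside
Not all that is in view belongs to the job. Leave any turquoise look-alike of the part that bears gear_center alone.

How it is judged:
By the outcome, as a careful person would: the job done as asked, in the order asked, and still so for the second after the job is handed in, while the arm keeps its last pose, push and grip.
It also fails if it takes over 38 s, if anything falls off the work surface, if the arm or the gripper's body presses on something with over 40 N, if the wrist force passes 120 N, or if a joint passes its speed limit or range.

## Working session

There is one attempt and no reset: what is moved stays moved. The work goes in short steps, Python scripts to look and compute and a tool call to move; the robot and the scene stay as the last step left them, time stands still between calls to the robot, and variables do not carry over. Pictures are saved under pics/ and viewed, at most 10 in all, crops included, and the job is handed in when it is done.

Besides the shell and the picture viewer there is one more tool, called after ">>>" as name(argument=value, ...) on one line, values as JSON. play_rows: Moves the arm, as the interface text tells. Its arguments: {"type":"object","properties":{"delta_rot":{"type":"array"},"translation":{"type":"array"},"grip":{"type":"array"},"grip_force":{"type":"number"}},"required":["delta_rot","translation","grip"]}

```bash
mkdir -p pics; cat > h.py <<'E'
import numpy as np, cv2
from plant import env
def K(p): 
    f=210/np.tan(np.radians(p['fovy'])/2); return f
def ray(p,u,v):
    f=K(p); d=np.array([(u-p['cx'])/f,(v-p['cy'])/f]); s=d.copy()
    for _ in range(30): s=d/(1+p['k1']*(s@s))
    M=np.array(p['world_to_cam']); R=M[:3,:3]; o=-R.T@M[:3,3]
    w=R.T@np.array([s[0],s[1],1]); return o,w/np.linalg.norm(w)
def on(p,u,v,z):
    o,w=ray(p,u,v); return o+w*(z-o[2])/w[2]
def proj(p,X):
    M=np.array(p['world_to_cam']); c=M[:3,:3]@np.array(X)+M[:3,3]; s=c[:2]/c[2]; s=s*(1+p['k1']*(s@s)); return K(p)*s+[p['cx'],p['cy']]
def snap(n,f):
    p=env.camera_params(n); im=env.snapshot(n); cv2.imwrite(f,im[:,:,::-1]); return p,im
E
python3 - <<'E'
from h import *
for n in ("top","scene"):
    p,im=snap(n,f"pics/{n}0.png"); print(n,p)
print(env.get_obs())
a=cv2.imread('pics/top0.png');b=cv2.imread('pics/scene0.png')
E
```

```text
top {'fovy': 50.678245295565354, 'cx': 278.2935806330523, 'cy': 208.46272895518726, 'k1': -0.012288617135423275, 'world_to_cam': array([[ 6.48236162e-04, -9.99856479e-01, -1.69293245e-02,
         1.00790355e-01],
       [-9.90555423e-01,  1.67918223e-03, -1.37102640e-01,
         5.61615930e-01],
       [ 1.37111390e-01,  1.68583091e-02, -9.90412169e-01,
         1.34227692e+00],
       [ 0.00000000e+00,  0.00000000e+00,  0.00000000e+00,
         1.00000000e+00]])}
scene {'fovy': 47.46224557765442, 'cx': 282.6640075934452, 'cy': 208.27577364362577, 'k1': -0.16690549903105742, 'world_to_cam': array([[ 0.73635254, -0.6765014 , -0.01143657, -0.36516251],
       [-0.44535847, -0.47189665, -0.76090038,  0.37955386],
       [ 0.50935329,  0.5653843 , -0.64876792,  1.28771279],
       [ 0.        ,  0.        ,  0.        ,  1.        ]])}
{'t': 0.1, 'qpos': array([ 1.08939235e+00,  1.24462247e-01,  1.65151309e+00,  1.08176683e-05,
        1.36749018e+00, -8.26126491e-02]), 'qd': array([-6.77242935e-04, -3.09288720e-03, -2.59256026e-03, -2.79833577e-04,
        1.26089649e-03, -1.51636814e-05]), 'joint_torque': array([-2.48865172e-04, -4.24930608e+01, -3.66652608e+01, -1.33192930e-04,
        3.92839676e-03,  1.31203336e-05]), 'position': array([0.25218008, 0.59850382, 0.23017586]), 'ee_rot': array([-6.22175139e-01, -3.07882383e+00,  2.82057720e-03]), 'ft_force': array([-0.20044212, -0.03852787, -0.06895201]), 'moment': array([-0.00233824,  0.00310548,  0.00176136]), 'gripper_force': 0.0, 'opening': 0.9993751788991747}
```

View pics/top0.png

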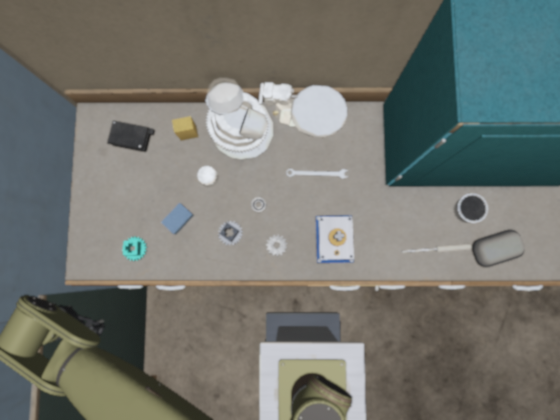

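View pics/scene0.png

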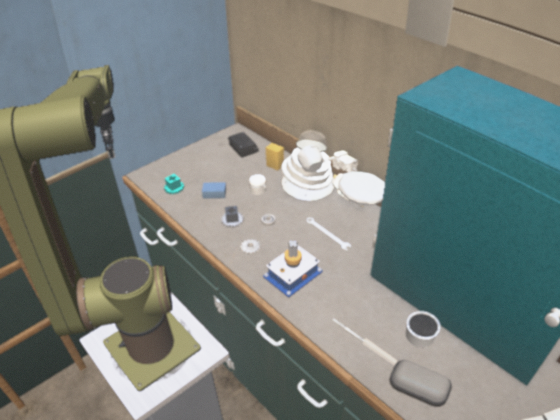

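In the top view the candidates are the grey gear with the dark square hub at (230,233), the turquoise look-alike at (134,248) and the solid sprocket at (277,245). The first one fits. The gearbox and shaft are at about (338,236). I'll confirm with an enlarged crop.

```bash
python3 - <<'E'
from h import *
p=env.camera_params("top");q=env.camera_params("scene")
im=cv2.imread('pics/top0.png')
a=cv2.resize(im[205:275,200:260],None,fx=6,fy=6,interpolation=2)
b=cv2.resize(im[205:275,308:364],None,fx=6,fy=6,interpolation=2)
cv2.imwrite('pics/c1.png',np.hstack([a,b]))
print('gear',on(p,230,232.5,.05),'scene',on(q,232,209,.05))
print('shaft',on(p,341,236,.142),'scene',on(q,293,242,.142))
def tri(u,v):
    o1,d1=ray(p,*u);o2,d2=ray(q,*v);s=np.linalg.lstsq(np.c_[d1,-d2],o2-o1,rcond=None)[0];return (o1+s[0]*d1+o2+s[1]*d2)/2
print(tri((230,232.5),(232,209)),tri((341,236),(293,242)))
w=env.camera_params("wrist");o=env.get_obs()
R=cv2.Rodrigues(o['ee_rot'])[0];M=np.array(w['world_to_cam'])
print('tool axes',R.round(3).tolist(),'cam in tool',R.T@(-M[:3,:3].T@M[:3,3]-o['position']),(M[:3,:3]@R).round(3).tolist(),w['fovy'],w['k1'],w['cx'],w['cy'])
E
```

```text
gear [0.48584555 0.24881146 0.05      ] scene [0.49202702 0.25402781 0.05      ]
shaft [ 0.46789412 -0.08016368  0.142     ] scene [ 0.46928137 -0.07593494  0.142     ]
[0.48611971 0.24724443 0.05754048] [ 0.46703704 -0.07925196  0.14605785]
tool axes [[-0.922, 0.388, -0.001], [0.388, 0.922, -0.002], [0.0, -0.002, -1.0]] cam in tool [ 0.08083391 -0.00072659 -0.1420385 ] [[-0.001, 1.0, -0.0], [-0.949, -0.001, -0.315], [-0.315, -0.0, 0.949]] 67.72243253572901 -0.07307260959015453 281.91797952572716 211.71891823571576
```

View pics/c1.png

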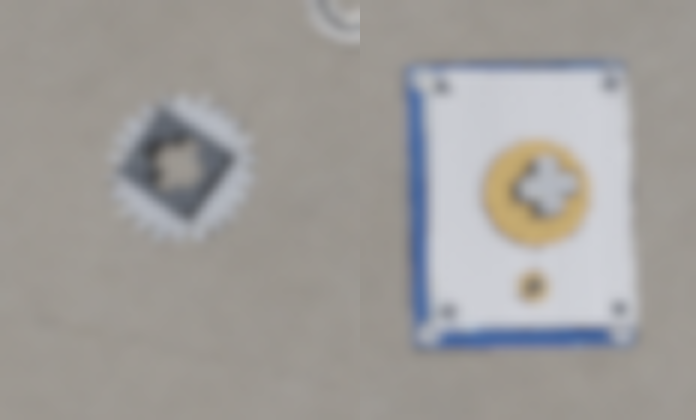

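Confirmed: the gear with the dark square hub and open plus-shaped bore is at about (0.487, 0.249), with hub yaw around 52°. The shaft is at about (0.468, -0.078). I'll look at the shaft with the wrist camera first, then go to the gear.

>>> play_rows(delta_rot=[[0,0,0],[0,0,0],[0,0,0],[0,0,0],[0,0,0]], translation=[[-0.0385,-0.045,-0.002],[-0.077,-0.09,-0.004],[-0.1155,-0.135,-0.006],[-0.154,-0.18,-0.008],[-0.1925,-0.225,-0.01]], grip=[0,0,0,0,0])

```text
t: 0.72
position: [0.3424, 0.315, 0.2409]
ee_rot: [-0.621, -3.079, 0.001]
ft_force: [1.2, 0.4, 0.9]
opening: 0.997
gripper_force: 0.0
```

>>> play_rows(delta_rot=[[0,0,0],[0,0,0],[0,0,0],[0,0,0],[0,0,0]], translation=[[-0.0385,-0.045,-0.002],[-0.077,-0.09,-0.004],[-0.1155,-0.135,-0.006],[-0.154,-0.18,-0.008],[-0.1925,-0.225,-0.01]], grip=[0,0,0,0,0])

```text
t: 1.35
position: [0.4324, 0.0329, 0.2512]
ee_rot: [0.622, 3.079, 0.0]
ft_force: [0.8, -0.3, -0.1]
opening: 1.001
gripper_force: 0.0
```

>>> play_rows(delta_rot=[[0,0,0],[0,0,0],[0,0,0],[0,0,0],[0,0,0]], translation=[[-0.0385,-0.045,0],[-0.077,-0.091,0],[-0.077,-0.091,0],[-0.077,-0.091,0],[-0.077,-0.091,0]], grip=[0,0,0,0,0])

```text
t: 1.98
position: [0.4678, -0.0778, 0.2511]
ee_rot: [-0.619, -3.08, -0.0]
ft_force: [-0.2, -0.0, -0.5]
opening: 0.996
gripper_force: 0.0
```

```bash
python3 - <<'E'
from h import *
o=env.get_obs();p,im=snap("wrist","pics/w1.png");print(o['t'],o['position'],o['ee_rot'],abs(o['qd']).max())
import pickle;pickle.dump((o,p),open('w1.pkl','wb'))
print(proj(p,[.468,-.078,.142]))
E
```

```text
1.975 [ 0.46780764 -0.07783845  0.25109904] [-6.19483909e-01 -3.07954223e+00 -3.54782649e-04] 0.009212428481933661
[282.73335365 209.11147383]
```

View pics/w1.png

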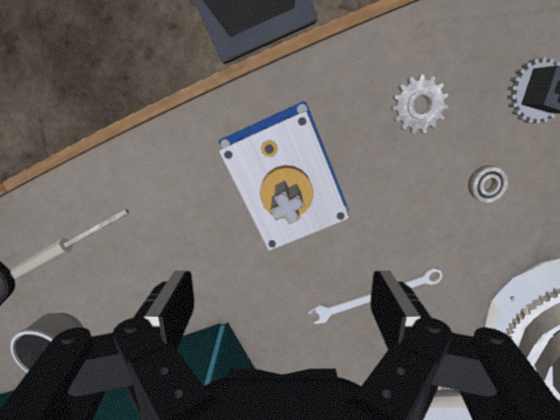

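The wrist view shows the plus-shaped shaft tip at about (287,208) above the brass collar, and the gear at the right edge at (540,90). I'll segment the tip.

```bash
cat > m.py <<'E'
from h import *
import pickle
def plus(mask,p,z):
    # centre and 4-fold yaw of a mask, after casting its pixels onto height z
    v,u=np.nonzero(mask); P=np.array([on(p,a,b,z)[:2] for a,b in zip(u,v)]); c=P.mean(0); d=P-c
    for _ in range(2): pass
    m=np.sum((d[:,0]+1j*d[:,1])**4); return c,np.degrees(np.angle(m))/4,np.hypot(*d.T).max()*2000,len(P)
E
python3 - <<'E'
from m import *
o,p=pickle.load(open('w1.pkl','rb'))
im=cv2.imread('pics/w1.png');hsv=cv2.cvtColor(im,cv2.COLOR_BGR2HSV)
x0,y0,x1,y1=262,172,315,232
s=hsv[y0:y1,x0:x1]
print("V/S along row 208:",[(int(a[2]),int(a[1])) for a in hsv[208,262:315:2]])
for t in (120,130,140,150):
    m=np.zeros(im.shape[:2],np.uint8); m[180:232,268:306]=((hsv[...,2]>t)&(hsv[...,1]<70))[180:232,268:306]
    n,l,st,ce=cv2.connectedComponentsWithStats(m); k=l[208,287]; mm=l==k
    print(t,st[k],ce[k],plus(mm,p,.139))
cv2.imwrite('pics/c2.png',cv2.resize(im[y0:y1,x0:x1],None,fx=9,fy=9,interpolation=cv2.INTER_NEAREST))
E
```

```text
V/S along row 208: [(215, 24), (187, 25), (185, 123), (185, 135), (140, 113), (124, 25), (136, 9), (158, 5), (173, 18), (176, 25), (171, 27), (176, 28), (184, 29), (180, 26), (182, 27), (179, 27), (176, 28), (172, 21), (149, 9), (160, 96), (174, 130), (180, 137), (185, 127), (187, 15), (203, 20), (199, 21), (203, 19)]
120 [ 268  192   38   40 1142] [286.48161121 215.2145359 ] (array([ 0.47531814, -0.0775687 ]), np.float64(17.578234826737763), np.float64(43.559819102976206), 1142)
130 [ 268  192   38   40 1121] [286.50847458 215.46297948] (array([ 0.47553349, -0.07763358]), np.float64(17.244539586689562), np.float64(43.22789481513246), 1121)
140 [ 268  194   38   38 1076] [286.42193309 216.06133829] (array([ 0.47600159, -0.07790747]), np.float64(16.892084463808096), np.float64(42.6342592883567), 1076)
150 [ 268  195   38   37 1021] [286.29285015 216.58472086] (array([ 0.47639687, -0.07819045]), np.float64(17.076198019170658), np.float64(42.19707060498964), 1021)
```

View pics/c2.png

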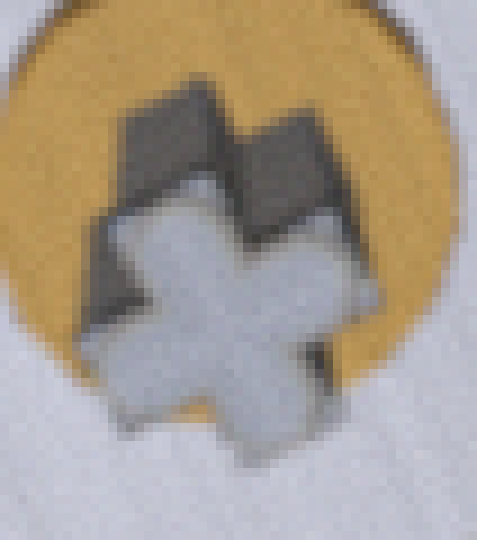

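```bash
python3 - <<'E'
from m import *
o,p=pickle.load(open('w1.pkl','rb'))
C=np.array([(112,215),(205,180),(325,215),(378,300),(335,420),(245,465),(130,430),(80,340)],float)
for z in (.1365,.142):
    W=np.array([on(p,262+a/9-.5,172+b/9-.5,z)[:2] for a,b in C])
    t=(W[0::2]+W[1::2])/2
    A=t[2]-t[0];B=t[3]-t[1]
    print(z,W.mean(0),np.hypot(*A),np.hypot(*B),np.degrees([np.arctan2(A[1],A[0]),np.arctan2(B[1],B[0])])%90)
    w=[np.arctan2(*(W[2*i+1]-W[2*i])[::-1])%(np.pi/2) for i in range(4)];print(np.degrees(w))
im=cv2.imread('pics/w1.png');hsv=cv2.cvtColor(im,cv2.COLOR_BGR2HSV).astype(int)
# collar centre (brass) on z=.092
m=((hsv[...,1]>80)&(hsv[...,0]>8)&(hsv[...,0]<28)).astype(np.uint8);m[:160]=0
n,l,st,ce=cv2.connectedComponentsWithStats(m);k=1+st[1:,4].argmax();print(st[k])
c=cv2.findContours((l==k).astype(np.uint8),0,1)[0];h=cv2.convexHull(max(c,key=len))
E_=cv2.fitEllipse(h);print(E_,on(p,*E_[0],.092))
E
```

```text
0.1365 [ 0.4694043  -0.07492588] 0.02763567780286183 0.02675125944393723 [4.50400055 5.7403294 ]
[88.43444744  8.90718366  5.34280072  4.53992843]
0.142 [ 0.46776785 -0.07433369] 0.02704355195599317 0.026178083266893953 [4.50400055 5.7403294 ]
[88.43444744  8.90718366  5.34280072  4.53992843]
[ 261  166   52   49 1233]
((286.1064147949219, 192.0970001220703), (51.8476448059082, 52.33376693725586), 3.161897659301758) [ 0.46784172 -0.07415301  0.092     ]
```

>>> play_rows(delta_rot=[[0,0,5],[0,0,10],[0,0,15],[0,0,15],[0,0,15]], translation=[[0.02,0.056,0],[0.04,0.112,0.01],[0.06,0.168,0.03],[0.08,0.224,0.05],[0.1,0.28,0.06]], grip=[0,0,0,0,0])

```text
t: 2.65
position: [0.4832, 0.2208, 0.1903]
ee_rot: [-1.015, -2.973, 0.001]
ft_force: [0.7, -0.4, -0.4]
opening: 0.999
gripper_force: 0.0
```

>>> play_rows(delta_rot=[[0,0,0],[0,0,0],[0,0,0],[0,0,0],[0,0,0]], translation=[[0.016,0.026,0],[0.016,0.026,0],[0.016,0.026,0],[0.016,0.026,0],[0.016,0.026,0]], grip=[0,0,0,0,0])

```text
t: 3.28
position: [0.4881, 0.2474, 0.1916]
ee_rot: [1.021, 2.971, 0.0]
ft_force: [-0.2, -0.2, 1.3]
opening: 1.0
gripper_force: 0.0
```

```bash
python3 - <<'E'
from m import *
o=env.get_obs();p,im=snap("wrist","pics/w2.png");print(o['t'],o['position'],o['ee_rot'])
pickle.dump((o,p),open('w2.pkl','wb'))
c=proj(p,[.487,.249,.05]).round().astype(int);print(c)
cv2.imwrite('pics/c3.png',cv2.resize(cv2.imread('pics/w2.png')[c[1]-65:c[1]+65,c[0]-65:c[0]+65],None,fx=4.5,fy=4.5,interpolation=cv2.INTER_NEAREST))
E
```

```text
3.275 [0.48811523 0.24738769 0.19158405] [1.02074162e+00 2.97073114e+00 3.72798989e-04]
[283 196]
```

View pics/c3.png

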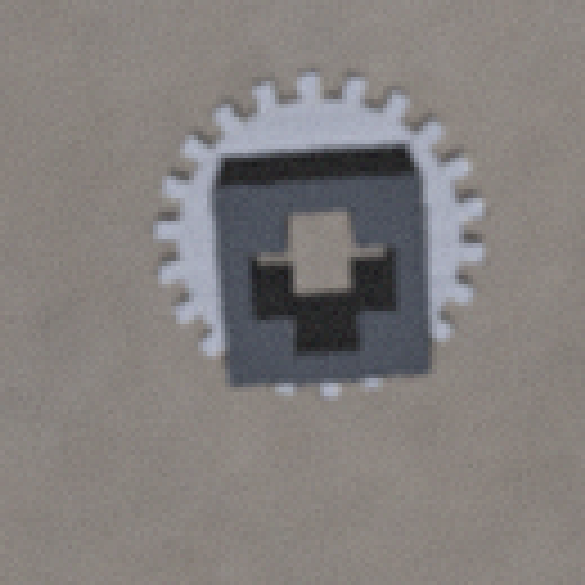

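The crop shows the hub top square, with corners near (215,186), (424,176), (432,373) and (230,386), and the plus bore. I'll cast those corners at z = 0.05.

```bash
python3 - <<'E'
from m import *
o,p=pickle.load(open('w2.pkl','rb'))
f=lambda C,z:np.array([on(p,218+a/4.5-.5,131+b/4.5-.5,z)[:2] for a,b in C])
W=f([(215,186),(424,176),(432,373),(230,386)],.05)
S=np.roll(W,-1,0)-W; print(W.mean(0),np.hypot(*S.T),np.degrees(np.arctan2(S[:,1],S[:,0]))%90)
B=f([(290,213),(350,211),(358,354),(297,355),(251,258),(394,246),(397,308),(256,318)],.05);print(B.mean(0))
R=cv2.Rodrigues(o['ee_rot'])[0];d=np.r_[W.mean(0),.035]-o['position'];print('tool y yaw',np.degrees(np.arctan2(R[1,1],R[0,1])),'d tool',R.T@d)
E
```

```text
[0.48859302 0.25553294] [0.04260998 0.04242545 0.04310487 0.04323808] [54.81050723 55.99409563 55.90044263 55.32632128]
[0.48863489 0.25519324]
tool y yaw 52.07461550760402 d tool [0.00467507 0.00666377 0.15658505]
```

>>> play_rows(delta_rot=[[0,0,-3.4],[0,0,-3.4],[0,0,-3.4],[0,0,-3.4],[0,0,-3.4]], translation=[[0.0047,0.0067,0.04],[0.0047,0.0067,0.09],[0.0047,0.0067,0.13],[0.0047,0.0067,0.16],[0.0047,0.0067,0.174]], grip=[0,0,0,0,0])

```text
t: 3.95
position: [0.4873, 0.2555, 0.0154]
ee_rot: [-0.931, -2.998, 0.003]
ft_force: [-0.7, -0.0, -0.3]
opening: 0.999
gripper_force: 0.0
```

>>> play_rows(delta_rot=[[0,0,0],[0,0,0],[0,0,0],[0,0,0],[0,0,0]], translation=[[0,0,0],[0,0,0],[0,0,0],[0,0,0],[0,0,0]], grip=[0.3,0.7,0.8,0.8,0.8], grip_force=100)

```text
t: 4.58
position: [0.4901, 0.2571, 0.0195]
ee_rot: [0.929, 2.998, 0.004]
ft_force: [0.2, 0.1, 7.0]
opening: 0.501
gripper_force: 102.8
```

>>> play_rows(delta_rot=[[0,0,0],[0,0,0],[0,0,0],[0,0,-10],[0,0,-20]], translation=[[0,0,-0.02],[0,0,-0.06],[0,0,-0.12],[0,0,-0.17],[0,0,-0.18]], grip=[0.8,0.8,0.8,0.8,0.8])

```text
t: 5.2
position: [0.4901, 0.2572, 0.2033]
ee_rot: [0.385, 3.11, 0.007]
ft_force: [-0.4, 0.5, -3.7]
opening: 0.501
gripper_force: 102.6
```

>>> play_rows(delta_rot=[[0,0,-10],[0,0,-19.6],[0,0,-19.6],[0,0,-19.6],[0,0,-19.6]], translation=[[0,0,0],[0,0,0],[0,0,0],[0,0,0],[0,0,0]], grip=[0.8,0.8,0.8,0.8,0.8])

```text
t: 5.82
position: [0.4882, 0.2563, 0.1973]
ee_rot: [0.139, -3.138, 0.0]
ft_force: [0.4, 0.3, -3.5]
opening: 0.502
gripper_force: 102.4
```

```bash
python3 - <<'E'
from m import *
o=env.get_obs();p,im=snap("wrist","pics/w3.png");print(o['t'],o['position'],o['qpos'],o['ft_force'],o['opening'])
pickle.dump((o,p),open('w3.pkl','wb'))
R=cv2.Rodrigues(o['ee_rot'])[0];print('tool y yaw',np.degrees(np.arctan2(R[1,1],R[0,1])),R[:,2],'d',R.T@(np.array([.4685,-.0745,o['position'][2]])-o['position']))
cv2.imwrite('pics/c4.png',im[160:400,140:420,::-1].repeat(2,0).repeat(2,1))
E
```

```text
5.825 [0.48821576 0.25634792 0.1972708 ] [ 3.86147661e-01 -6.99446244e-02  1.90613117e+00 -3.20706318e-06
  1.30571155e+00 -1.27328447e+00] [ 0.36416729  0.34235701 -3.49187209] 0.5022486884645808
tool y yaw 95.07850648802814 [-2.81788709e-04 -1.17904722e-04 -9.99999953e-01] d [ 4.89252248e-02 -3.27803874e-01  4.45642115e-05]
```

View pics/c4.png

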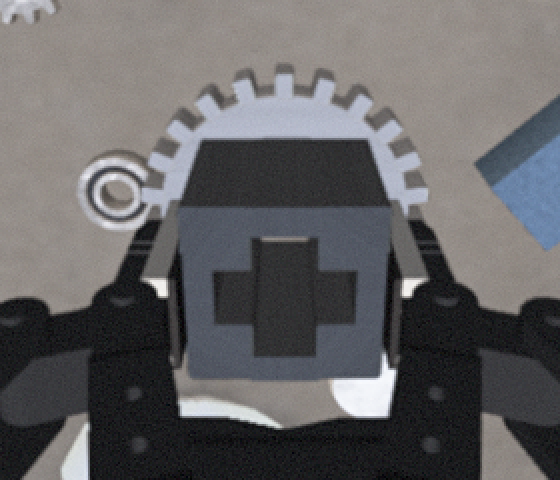

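The gear is held square: hub top corners are at crop (180,207), (392,207), (384,378), (190,378), and the bore is clear. I'll work out its offset in the tool frame.

```bash
python3 - <<'E'
from m import *
o,p=pickle.load(open('w3.pkl','rb'));R=cv2.Rodrigues(o['ee_rot'])[0]
f=lambda C,z:np.array([R.T@(on(p,140+a/2-.25,160+b/2-.25,z)-o['position']) for a,b in C])
for h in (.026,.030,.034):
    z=o['position'][2]+h
    W=f([(180,207),(392,207),(384,378),(190,378)],z);S=np.roll(W,-1,0)-W
    B=f([(253,238),(317,238),(317,357),(253,357)],z);H=f([(214,271),(356,271),(356,324),(214,324)],z)
    print(h,W.mean(0)[:2],np.hypot(*S.T[:2])*1e3,B.mean(0)[:2],np.hypot(*(B[3]-B[0])[:2]),H.mean(0)[:2],np.hypot(*(H[1]-H[0])[:2]),np.degrees(np.arctan2(S[0,0],S[0,1])))
E
```

```text
0.026 [-0.00228909 -0.00024071] [44.00382734 44.75533284 45.20471008 44.74163203] [-0.0028073  -0.00057876] 0.031220916817994604 [-0.00231104 -0.00057886] 0.030647346964216202 -0.04592255660500949
0.03 [ 0.00058659 -0.0002535 ] [42.48742103 43.21302907 43.64692042 43.19980039] [ 8.62378523e-05 -5.79901188e-04] 0.03014501960752426 [ 0.00056539 -0.00057999] 0.02959121541947849 -0.0459225566050194
0.034 [ 0.00346227 -0.00026628] [40.97101473 41.6707253  42.08913076 41.65796876] [ 0.00297977 -0.00058104] 0.029069122397053858 [ 0.00344183 -0.00058113] 0.028535083874740744 -0.04592255660502527
```

>>> play_rows(delta_rot=[[0,0,0],[0,0,0],[0,0,0],[0,0,0],[0,0,0]], translation=[[0.008,-0.055,0],[0.016,-0.11,0],[0.024,-0.165,0],[0.032,-0.22,0],[0.04,-0.275,0]], grip=[0.8,0.8,0.8,0.8,0.8])

```text
t: 6.5
position: [0.4729, -0.0227, 0.1976]
ee_rot: [-0.14, 3.138, -0.0]
ft_force: [1.2, -0.1, -3.5]
opening: 0.501
gripper_force: 103.1
```

>>> play_rows(delta_rot=[[0,0,0],[0,0,0],[0,0,0],[0,0,0],[0,0,0]], translation=[[0.009,-0.053,0],[0.009,-0.053,0.01],[0.009,-0.053,0.02],[0.009,-0.053,0.025],[0.009,-0.053,0.025]], grip=[0.8,0.8,0.8,0.8,0.8])

```text
t: 7.12
position: [0.4687, -0.0735, 0.1715]
ee_rot: [0.144, -3.137, -0.001]
ft_force: [-0.6, -0.3, -3.3]
opening: 0.5
gripper_force: 103.4
```

```bash
python3 - <<'E'
from m import *
o=env.get_obs();p,im=snap("wrist","pics/w4.png");print(o['t'],o['position'],o['ft_force'],o['moment'])
pickle.dump((o,p),open('w4.pkl','wb'))
R=cv2.Rodrigues(o['ee_rot'])[0];print('tool y yaw',np.degrees(np.arctan2(R[1,1],R[0,1])),'d',R.T@(np.array([.4685,-.0745,o['position'][2]])-o['position']))
P=[snap("top","pics/t4.png")[0],snap("scene","pics/s4.png")[0]]
a=im[160:360,180:380,::-1].repeat(2,0).repeat(2,1)
s=cv2.imread('pics/s4.png');c=proj(P[1],[.4685,-.0745,.15]).astype(int)
b=cv2.resize(s[c[1]-40:c[1]+40,c[0]-40:c[0]+40],(400,400),interpolation=2)
cv2.imwrite('pics/c5.png',np.hstack([a,b]))
E
```

```text
7.125 [ 0.46870863 -0.07345245  0.17146679] [-0.58559535 -0.3158206  -3.32617937] [-0.02166927 -0.04327998 -0.05013567]
tool y yaw 95.25991313764125 d [ 3.03787479e-04 -1.02401547e-03 -2.53696304e-07]
```

View pics/c5.png

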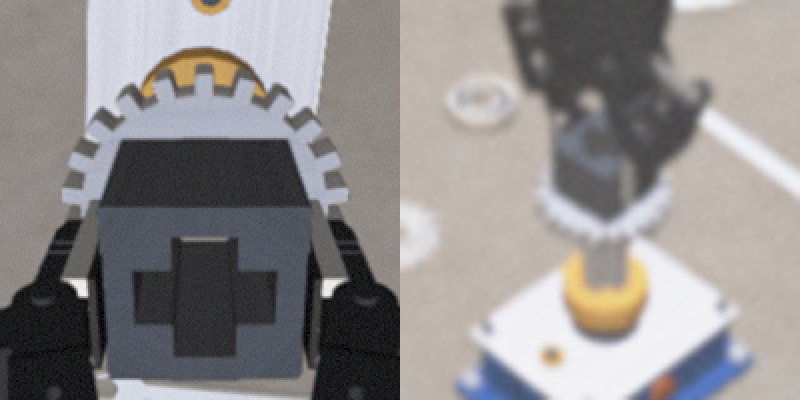

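The gear sits over the shaft with its yaw matched. I'll descend gently and watch the force.

>>> play_rows(delta_rot=[[0,0,0],[0,0,0],[0,0,0],[0,0,0],[0,0,0]], translation=[[0,-0.0005,0.004],[0,-0.0005,0.008],[0,-0.0005,0.011],[0,-0.0005,0.013],[0,-0.0005,0.015]], grip=[0.8,0.8,0.8,0.8,0.8])

```text
t: 7.9
position: [0.4691, -0.0752, 0.1572]
ee_rot: [-0.141, 3.138, -0.0]
ft_force: [-0.5, 1.0, -2.7]
opening: 0.498
gripper_force: 103.4
```

>>> play_rows(delta_rot=[[0,0,0],[0,0,0],[0,0,0],[0,0,0],[0,0,0]], translation=[[0,0,0.002],[0,0,0.004],[0,0,0.006],[0,0,0.008],[0,0,0.01]], grip=[0.8,0.8,0.8,0.8,0.8])

```text
t: 8.52
position: [0.4691, -0.0752, 0.1472]
ee_rot: [0.141, -3.138, 0.0]
ft_force: [-0.4, 0.2, -3.5]
opening: 0.502
gripper_force: 103.4
```

It has entered the splines with no contact force, so I'll continue.

>>> play_rows(delta_rot=[[0,0,0],[0,0,0],[0,0,0],[0,0,0],[0,0,0]], translation=[[0,0,0.006],[0,0,0.012],[0,0,0.018],[0,0,0.024],[0,0,0.029]], grip=[0.8,0.8,0.8,0.8,0.8])

```text
t: 9.15
position: [0.469, -0.0752, 0.1178]
ee_rot: [0.141, -3.138, -0.0]
ft_force: [-0.9, -0.0, -3.3]
opening: 0.499
gripper_force: 103.4
```

>>> play_rows(delta_rot=[[0,0,0],[0,0,0],[0,0,0],[0,0,0],[0,0,0]], translation=[[0,0,0.003],[0,0,0.005],[0,0,0.008],[0,0,0.01],[0,0,0.012]], grip=[0.8,0.8,0.8,0.8,0.8])

```text
t: 9.78
position: [0.4694, -0.0752, 0.107]
ee_rot: [-0.141, 3.138, -0.0]
ft_force: [-2.3, 1.1, 3.2]
opening: 0.501
gripper_force: 104.1
```

The spring is engaged (+6.6 N). I'll press on toward the stop.

>>> play_rows(delta_rot=[[0,0,0],[0,0,0],[0,0,0],[0,0,0],[0,0,0]], translation=[[0,0,0.001],[0,0,0.002],[0,0,0.003],[0,0,0.004],[0,0,0.005]], grip=[0.8,0.8,0.8,0.8,0.8])

```text
t: 10.4
position: [0.4694, -0.0752, 0.1017]
ee_rot: [-0.141, 3.138, -0.0]
ft_force: [-2.7, 1.6, 6.0]
opening: 0.498
gripper_force: 104.4
```

Right at about 9.5 N of spring force. I'll press slightly further to get a firm contact at the stop.

>>> play_rows(delta_rot=[[0,0,0],[0,0,0],[0,0,0],[0,0,0],[0,0,0]], translation=[[0,0,0.0005],[0,0,0.001],[0,0,0.001],[0,0,0.001],[0,0,0.001]], grip=[0.8,0.8,0.8,0.8,0.8])

```text
t: 11.02
position: [0.4694, -0.0752, 0.1015]
ee_rot: [-0.141, 3.138, -0.0]
ft_force: [-5.1, 0.5, 9.0]
opening: 0.5
gripper_force: 105.0
```

>>> play_rows(delta_rot=[[0,0,0],[0,0,0],[0,0,0],[0,0,0],[0,0,0]], translation=[[0,0,0.0005],[0,0,0.001],[0,0,0.0015],[0,0,0.0015],[0,0,0.0015]], grip=[0.8,0.8,0.8,0.8,0.8])

```text
t: 11.65
position: [0.4696, -0.0752, 0.1014]
ee_rot: [-0.141, 3.138, 0.0]
ft_force: [-9.4, 2.9, 17.3]
opening: 0.499
gripper_force: 106.0
```

```bash
python3 - <<'E'
from m import *
o=env.get_obs();p,im=snap("wrist","pics/w5.png");print(o['t'],o['position'],o['ft_force'])
q,s=snap("scene","pics/s5.png")
a=im[160:360,180:380,::-1].repeat(2,0).repeat(2,1)
s=cv2.imread('pics/s5.png');c=proj(q,[.4685,-.0745,.1]).astype(int)
b=cv2.resize(s[c[1]-40:c[1]+40,c[0]-40:c[0]+40],(400,400),interpolation=2)
cv2.imwrite('pics/c6.png',np.hstack([a,b]))
E
```

```text
11.65 [ 0.46960055 -0.07521875  0.10142005] [-9.42018143  2.9045105  17.32055593]
```

View pics/c6.png

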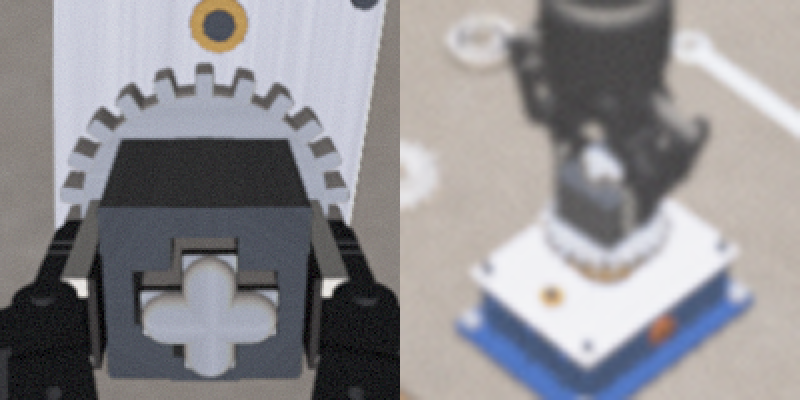

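The shaft stands out above the hub and the gear has not slipped in the grip. The TCP stopped moving at z = 0.1014 while the force rose to 17 N, so it is hard on the stop. I'll hand in while holding.

```bash
python3 -c "
from plant import env
print(env.close_job())"
```

```text
the job is handed in; nothing more can be done
None
```

The drive gear is on the splined shaft, pressed down to the collar's stop, and I handed the job in with the arm still gripping and pressing (about 17 N at the wrist), ready for the clip; the hand-in gave no verdict.

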